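Load and start the test kiln

ROBOT

A 6-joint arm with a two-finger parallel gripper is mounted at the origin on the work surface. World frame = base frame: x ahead of the robot, y to its left, z up, the work surface at z = 0. Lengths are in m, angles in rad, forces in N, time in s.
With the tool pointing down it reaches from about 0.375 to 0.9 m from the base axis. Payload 3.1 kg.
Tool frame: the origin (TCP) lies on the centre line of the jaws, within the pads' length; the fingertips stand 19 mm ahead of it and the grasp point (between the pads) is the TCP; z points along the fingers, y is the line along which they close (so a half turn about z gives the same grasp; the last joint's range is limited). The gripper opens to 85 mm and grips with 20 to 120 N. Pads are 22 mm wide; open, the fingers measure 114 mm over their backs; the gripper's body (76 mm by 85 mm) begins 54 mm behind the grasp point. The pads swing forward as they close: fully open they stand 13 mm farther back than shut.
Start: joints at [-1.403, 0.527, 1.433, -0, 1.181, -0.178], TCP at [0.212, -0.588, 0.25] pointing down, gripper open.
Joint ranges: [-3.08, 3.08], [-0.75, 2.2], [0.22, 2.44], [-1.43, 4.57], [0, 2.65], [-2.85, 2.85]. Speed limits (rad/s): [2.79, 2.79, 3.14, 3.14, 3.14, 3.14].

INTERFACE

Orientations are given as a unit quaternion [x, y, z, w].
In Python, from station import manip, cams, sign_off gives the robot as it stands.
- The arm moves only by the tool carry_out, never from a script. Its argument "targets" is a list that holds one entry, the list of rows, each a list of 7 numbers: the shift along the tool's x, y, z in cm, then the turn, a rotation vector about the tool's x, y, z in degrees, then the finger opening in cm, from 0 to 8.54. A call has 1 to 12 rows; each row is the pose to reach, as a shift and turn from the pose commanded when the call began, along the tool's axes at that moment; what a row does not reach only later rows make up. A row lasts 1/12 s, in which the tool goes at most 41.7 mm and 7.16 degrees, less where a joint would pass 70% of its speed; a pose out of reach is approached as far as the arm can. A call with a gripper value outside its range is refused whole. The fingers move at their own pace and stop on an object; "force" is the grip in N (left out, the last holds). Time passes only in rows, so rows that repeat a pose let the fingers close. It gives the time, the measured TCP pose, the force, the opening and the grip force at its end, in the units of the state.
- manip.sense(): the state, without advancing time (a new reading comes with each control period).
- cams.snapshot(name): name is "scene" or "side" or "wrist"; returns the picture (384x512x3 uint8, red, green, blue); there is no depth.
- cams.camera_info(name): a dict with "K" (3x3 intrinsics, pixels), "k1" (the pictures are not rectified: a ray, as slopes to the right and down, at radius r is drawn at 1 + k1 r^2 times it, then the intrinsics apply), "T" (4x4, takes a point from camera to world coordinates). Camera axes: x right, y down, z forward; pixel columns grow to the right and rows downward; lengths in m; the calibration is good to about 2 mm. A picture is of the moment at which its call begins: read the wrist's pose just before it. camera_info takes no time and is no camera call; for the wrist camera it gives the pose at the moment of the call.
- sign_off(): hands the job in; it is judged then, once.
The state is a dict: "t": time; "q": joint angles; "qd": joint speeds; "tau": joint torques, N m; "tcp_pos": TCP position; "tool_rot": TCP orientation; "force": force on the tool from outside, world axes, zero at the start; "ft_torque": the same for the moment, N m; "finger_gap": opening from 0.0 (shut) to 1.0 (fully open); "gripper_force": force on a finger pad.
Only numpy, scipy, OpenCV 4.12 (cv2) and the standard library are available. Lean on these libraries where they do the work, as an engineer would, in place of code of your own. Each camera call takes 0.05 s, during which the arm holds its last target. There are 200 camera calls.

TASK

Fire the little clay houses in the test kiln: first turn the controller's dial to off, then lift the loose lid off the kiln and lay it flat on the two firebrick battens. Stand every clay house upright on the kiln floor, put the lid back on so that it sits fully home, and only then turn the dial to the two-dot mark. The dial stays at off whenever the lid is off; leave the jar, the bowl and the rolling pin alone.

Things in the scene. Friction and masses are not known exactly. Their poses are not given: they have to be found in the camera images.
- kiln: fixed top-loading test kiln of cream firebrick in a steel shell, 250 (x) x 190 (y) x 106 mm high. Origin: centre of its underside, on the table. Its open chamber is centred on the origin, 210 (x) x 150 (y) mm, walls 20 mm thick, flat floor 40 mm and rim 106 mm above the origin. Stands at varying place and yaw
- lid: loose firebrick lid, 0.4 kg: 250 (x) x 190 (y) x 30 mm; under it a plug 200 x 140 mm, 8 mm deep, fits the chamber mouth with 5 mm play a side. Origin: centre of the plate's underside, above the plug. Wooden grip bar along x over the centre: 110 long, 22 wide (y), 46 to 70 mm above the origin, on posts at x = +-40 mm. Starts home on the kiln, origin 106 mm above the kiln's; either way round
- rest: lid rest: two fixed firebrick battens on the table to the left of the kiln, each 35 (x) x 170 (y) x 30 mm high, centred at x = +-55 mm of the origin, which lies on the table between them. With the lid laid flat on it the plug stands on the battens and the lid's origin is 38 mm above this one
- controller: fixed grey control box, 110 (x) x 100 (y) x 50 mm high, with the dial in the middle of its top. Origin: centre of its underside. White marks on the top round the dial: a dash for off on its -x side, then, clockwise from above, one dot at 0.7 rad, two dots at 1.4 rad, three dots at 2.1 rad from the dash
- dial (a joint): angle of the dial in rad, 0 at the off mark (a stop), growing clockwise seen from above to 2.15; it stays where it is left. One, two, three dots: 0.7, 1.4, 2.1. It starts somewhere between one and three dots
- dial_grip (a point): point on the dial's vertical axis at gripping height, 87 mm above the table. The dial's black grip bar, 46 long, 14 wide, 32 mm high (62 to 94 mm above the table), lies along the controller's x when the dial is at 0 and turns with it; a broad white line on it marks the pointing end, which points to the controller's -x at 0
- house1: small house of dry grey clay, 48 long (x) x 42 wide (y) mm, upright side walls 34 mm high, ridged roof along x to 49 mm; 0.12 kg, loose, standing on the table to the right. Origin: centre of its underside; z up. Some of the four houses may be absent
- house2: small house of dry grey clay, 48 long (x) x 42 wide (y) mm, upright side walls 34 mm high, ridged roof along x to 49 mm; 0.12 kg, loose, standing on the table to the right. Origin: centre of its underside; z up. Some of the four houses may be absent
- house3: small house of dry grey clay, 48 long (x) x 42 wide (y) mm, upright side walls 34 mm high, ridged roof along x to 49 mm; 0.12 kg, loose, standing on the table to the right. Origin: centre of its underside; z up. Some of the four houses may be absent
- house4: small house of dry grey clay, 48 long (x) x 42 wide (y) mm, upright side walls 34 mm high, ridged roof along x to 49 mm; 0.12 kg, loose, standing on the table to the right. Origin: centre of its underside; z up. Some of the four houses may be absent
- slip_jar: bystander: clay slip jar, 84 mm diameter, 115 mm high, beyond the kiln; origin: centre of its underside
- tea_bowl: bystander: blue tea bowl, 90 mm diameter, 60 mm high, beyond the houses; origin: centre of its underside
- rolling_pin: bystander: wooden rolling pin, 50 mm thick, 290 mm long, lying on the table behind the kiln; origin under its middle, on the table
Mind the look-alikes: they are no part of the job. Leave any turquoise look-alike of the house4 alone. What is shaped like the house2 but turquoise is not meant.

How it is judged:
On the way, in this order (a step that is already met when the one before it is completed fails the run):
1. the dial is turned to off (value of joint dial below 0.15 rad), for 0.2 s.
2. the lid lies flat on the battens, let go (z of lid in the frame of rest between 0.032 and 0.044 m and horizontal distance between lid and rest below 0.04 m and angle between lid's own z axis and vertical below 0.06 rad and linear speed of lid below 0.03 m/s and contact force between lid and the fingers below 0.2 N), for 0.2 s.
3. every house stands upright on the kiln floor (x of house1 in the frame of kiln between -0.105 and 0.105 m and y of house1 in the frame of kiln between -0.075 and 0.075 m and z of house1 in the frame of kiln between 0.033 and 0.047 m and angle between each of house1, house2, house3, house4's own z axis and vertical below 0.15 rad and x of house2 in the frame of kiln between -0.105 and 0.105 m and y of house2 in the frame of kiln between -0.075 and 0.075 m and z of house2 in the frame of kiln between 0.033 and 0.047 m and x of house3 in the frame of kiln between -0.105 and 0.105 m and y of house3 in the frame of kiln between -0.075 and 0.075 m and z of house3 in the frame of kiln between 0.033 and 0.047 m and x of house4 in the frame of kiln between -0.105 and 0.105 m and y of house4 in the frame of kiln between -0.075 and 0.075 m and z of house4 in the frame of kiln between 0.033 and 0.047 m), for 0.2 s.
4. the lid is back on the kiln, fully home, over the houses (all of step 3 and z of lid in the frame of kiln below 0.11 m and horizontal distance between lid and kiln below 0.012 m and angle between lid's own z axis and vertical below 0.05 rad), for 0.2 s.
At the end, for the whole second after the job is handed in: every house present stands upright (within 0.15 rad) on the kiln floor, the lid is home on the kiln (within 12 mm of centre, 4 mm of fully down, level within 0.05 rad) and the dial is at the two-dot mark (1.4 rad, within 0.2), all at rest (all of step 4 and value of joint dial between 1.2 and 1.6 rad and linear speed of lid below 0.02 m/s and velocity of joint dial between -0.05 and 0.05 rad/s); the robot touches nothing.
It fails at once if the dial is on while the lid is off the kiln (value of joint dial above 0.3 rad and (z of lid in the frame of kiln above 0.126 m or horizontal distance between lid and kiln above 0.04 m)).
It fails at once if the slip jar is disturbed (moved over 30 mm) (distance of slip_jar from where it was at the start of the episode above 0.03 m).
It fails at once if the tea bowl is disturbed (moved over 30 mm) (distance of tea_bowl from where it was at the start of the episode above 0.03 m).
It fails at once if the rolling pin is disturbed (moved over 30 mm) (distance of rolling_pin from where it was at the start of the episode above 0.03 m).
Of house1, house2, house3, house4 only 2 to 4 are there at a start; the rules pass over those that are not, and their reading is None.
At some moment in a run one of house1, house2, house3, house4 may be knocked a few centimetres aside while the robot is not near it.
It also fails if it takes over 210 s, if anything falls off the work surface, if the arm or the gripper's body presses on something with over 40 N, if the wrist force passes 120 N, or if a joint passes its speed limit or range.

## Working session

There is one attempt and no reset: what is moved stays moved. The work goes in short steps, Python scripts to look and compute and a tool call to move; the robot and the scene stay as the last step left them, time stands still between calls to the robot, and variables do not carry over. Pictures are saved under pics/ and viewed, at most 14 in all, crops included, and the job is handed in when it is done.

Besides the shell and the picture viewer there is one more tool, called as a command line: name --argument value ..., lists and objects as JSON in quotes. carry_out: Moves the arm, as the interface text tells. Its arguments: {"type":"object","properties":{"targets":{"type":"array"},"force":{"type":"number"}},"required":["targets"]}

```bash
mkdir -p pics; ls; python3 - <<'E'
from station import manip,cams
import cv2,numpy as np
for n in("scene","side"):
    im=cams.snapshot(n); cv2.imwrite(f"pics/{n}0.png",cv2.resize(im[:,:,::-1],(800,600),interpolation=cv2.INTER_CUBIC))
    i=cams.camera_info(n); print(n,np.round(i["K"],1).tolist(),i["k1"],np.round(i["T"],3).tolist())
print(manip.sense())
E
```

```text
pics
scene [[360.6, 0.0, 258.5], [0.0, 360.6, 198.6], [0.0, 0.0, 1.0]] -0.07044767733672047 [[0.243, 0.716, -0.655, 1.252], [0.97, -0.191, 0.151, -0.155], [-0.017, -0.672, -0.741, 0.838], [0.0, 0.0, 0.0, 1.0]]
side [[465.0, 0.0, 252.4], [0.0, 465.0, 193.4], [0.0, 0.0, 1.0]] -0.18963644673945365 [[-0.76, -0.503, 0.411, 0.069], [-0.65, 0.584, -0.486, 0.604], [0.004, -0.637, -0.771, 1.092], [0.0, 0.0, 0.0, 1.0]]
{'t': 0.1, 'q': array([-1.40349985e+00,  5.28372735e-01,  1.43377706e+00, -2.65105488e-06,
        1.18137572e+00, -1.78500552e-01]), 'qd': array([ 0.00023384, -0.00241116, -0.00179113,  0.00080033,  0.00086766,
        0.00188321]), 'tau': array([-3.53186388e-04, -4.43303382e+01, -1.78586519e+01, -1.53065394e-04,
        3.86610656e-03,  1.61876272e-05]), 'tcp_pos': array([ 0.21176669, -0.58739164,  0.24943079]), 'tool_rot': array([ 9.85089703e-01,  1.72038785e-01,  4.18816389e-06, -9.66420710e-04]), 'force': array([-0.4261522 ,  0.9709752 , -0.64123317]), 'ft_torque': array([-0.00920207,  0.03655493, -0.00852296]), 'gripper_force': 0.0, 'finger_gap': 0.9971112141956928}
```

View pics/scene0.png

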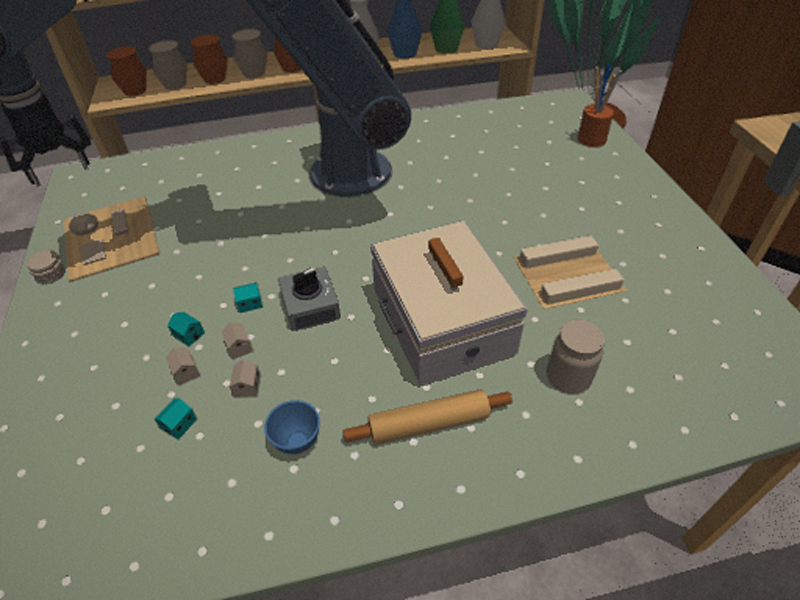

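View pics/side0.png

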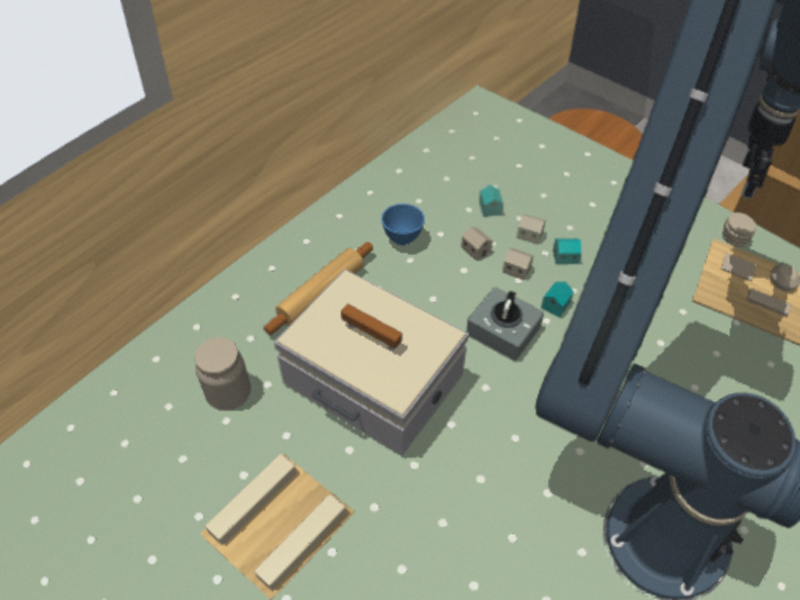

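The scene shows three grey houses at about (237,340), (183,366) and (244,379), three turquoise look-alikes, the dial at (307,283), the lid bar from (433,240) to (460,283), and the battens near (560,250) and (583,286).

```bash
cat > h.py <<'E'
from station import manip,cams
import cv2,numpy as np
from scipy.spatial.transform import Rotation as R
def ray(n,px,s=.64,info=None,off=(0,0)):
    i=info or cams.camera_info(n);K=np.array(i["K"]);T=np.array(i["T"])
    p=np.atleast_2d(px).astype(float)*s+off
    d=np.array([i["k1"],0,0,0,0.])
    u=cv2.undistortPoints(p[:,None,:],K,d)[:,0]
    return T[:3,3],np.c_[u,np.ones(len(u))]@T[:3,:3].T
def at(n,px,z,**k):
    o,v=ray(n,px,**k);return (o+v*((z-o[2])/v[:,2])[:,None])[:,:2]
def proj(n,P,info=None):
    i=info or cams.camera_info(n);T=np.linalg.inv(np.array(i["T"]))
    r,_=cv2.Rodrigues(T[:3,:3]);return cv2.projectPoints(np.atleast_2d(P).astype(float),r,T[:3,3],np.array(i["K"]),np.array([i["k1"],0,0,0,0.]))[0][:,0]
def delta(pos,yawdeg=None):
    """tool-frame shift cm and z turn deg to reach world pos with tool down; yawdeg = world direction of tool y (closing line)"""
    s=manip.sense();r=R.from_quat(s["tool_rot"]);d=r.inv().apply(np.array(pos)-s["tcp_pos"])*100
    y=r.apply([0,1,0]);cur=np.degrees(np.arctan2(y[1],y[0]))
    out=[]
    if yawdeg is not None:
        t=-((yawdeg-cur+90)%180-90)
        out=round(t,2), "q6 now",round(np.degrees(s["q"][5]),1)
    print("shift",np.round(d,2),"turn z",out,"tilt",np.round(np.degrees(r.apply([0,0,1])[:2]),2),"yaw",round(cur,2))
E
python3 - <<'E'
from h import *
for n,q in dict(scene=[(372,248),(464,223),(524,310),(415,345)],side=[(345,275),(467,340),(402,410),(278,345)]).items():
    print(n,"lid top corners\n",at(n,q,.136).round(3).tolist(), at(n,q,.136).mean(0))
print("bar",at("scene",[(433,240),(460,283)],.176).round(3).tolist(),at("side",[(343,311),(399,338)],.176).round(3).tolist())
print("rest",at("scene",[(522,250),(594,238),(541,290),(620,272)],.03).round(3).tolist(),at("side",[(287,458),(206,530),(342,500),(260,575)],.03).round(3).tolist())
print("dial",at("scene",[(306,271)],.094).round(3).tolist(),at("side",[(509,297)],.094).round(3).tolist())
print("box corners",at("scene",[(278,275),(325,267),(339,300),(291,314)],.05).round(3).tolist())
print("houses",at("scene",[(237,340),(183,366),(244,379)],.025).round(3).tolist(),at("side",[(531,228),(477,242),(517,263)],.025).round(3).tolist())
E
```

```text
scene lid top corners
 [[0.463, -0.03], [0.438, 0.159], [0.683, 0.184], [0.708, -0.012]] [0.57303544 0.07524368]
side lid top corners
 [[0.685, 0.01], [0.436, -0.016], [0.432, 0.156], [0.664, 0.194]] [0.55439037 0.0861489 ]
bar [[0.515, 0.073], [0.632, 0.086]] [[0.609, 0.095], [0.505, 0.077]]
rest [[0.434, 0.298], [0.437, 0.467], [0.555, 0.289], [0.549, 0.469]] [[0.554, 0.298], [0.56, 0.471], [0.437, 0.293], [0.445, 0.464]]
dial [[0.447, -0.159]] [[0.453, -0.169]]
box corners [[0.396, -0.216], [0.398, -0.12], [0.497, -0.108], [0.509, -0.202]]
houses [[0.525, -0.311], [0.562, -0.411], [0.62, -0.303]] [[0.552, -0.41], [0.614, -0.302], [0.518, -0.307]]
```

```bash
python3 - <<'E'
from h import *
delta([.449,-.164,.25],0)
i=cams.camera_info("wrist");T=np.array(i["T"]);s=manip.sense();r=R.from_quat(s["tool_rot"])
print(r.inv().apply(T[:3,3]-s["tcp_pos"]),(r.inv().as_matrix()@T[:3,:3]).round(2).tolist(),np.array(i["K"]).round(0).tolist(),i["k1"])
E
```

```text
shift [ 3.667e+01 -3.179e+01  2.000e-02] turn z (np.float64(-70.19), 'q6 now', np.float64(-10.2)) tilt [-0.02  0.11] yaw -70.19
[ 0.07374394  0.00161796 -0.12426969] [[0.0, -0.96, -0.29], [1.0, 0.0, -0.0], [0.0, -0.29, 0.96]] [[327.0, 0.0, 256.0], [0.0, 327.0, 195.0], [0.0, 0.0, 1.0]] -0.059359109256417936
```

carry_out --targets '[[[35, -35, -8, 0, 0, -70, 8.5], [35, -35, -8, 0, 0, -70, 8.5], [35, -35, -8, 0, 0, -70, 8.5], [35, -35, -8, 0, 0, -70, 8.5], [35, -35, -8, 0, 0, -70, 8.5], [35, -35, -8, 0, 0, -70, 8.5], [35, -35, -8, 0, 0, -70, 8.5], [35, -35, -8, 0, 0, -70, 8.5], [35, -35, -8, 0, 0, -70, 8.5], [35, -35, -8, 0, 0, -70, 8.5], [35, -35, -8, 0, 0, -70, 8.5], [35, -35, -8, 0, 0, -70, 8.5]]]'

```text
t: 1.1
tcp_pos: [0.4221, -0.1392, 0.3303]
tool_rot: [0.708, 0.706, 0.0, -0.0]
force: [0.8, -0.3, -0.2]
finger_gap: 0.993
gripper_force: 0.0
```

carry_out --targets '[[[0, 0, 0, 0, 0, 0, 8.5], [0, 0, 0, 0, 0, 0, 8.5], [0, 0, 0, 0, 0, 0, 8.5]]]'

```text
t: 1.35
tcp_pos: [0.4217, -0.1413, 0.3298]
tool_rot: [0.708, 0.706, -0.0, -0.0]
force: [-0.8, -0.2, -0.2]
finger_gap: 0.993
gripper_force: 0.0
```

```bash
python3 - <<'E'
from h import *
import pickle
delta([.449,-.164,.25],0)
i=cams.camera_info("wrist");im=cams.snapshot("wrist");pickle.dump(i,open("w1.pkl","wb"))
cv2.imwrite("pics/w1.png",cv2.resize(im[:,:,::-1],(800,600),interpolation=cv2.INTER_CUBIC))
E
```

```text
shift [-2.27  2.74  7.98] turn z (np.float64(-0.12), 'q6 now', np.float64(-32.8)) tilt [-0.04 -0.02] yaw -0.12
```

View pics/w1.png

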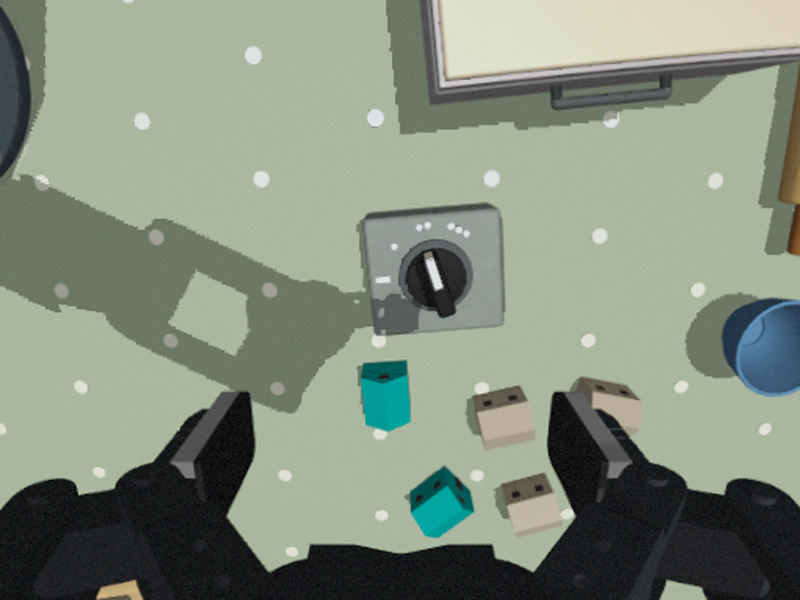

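The wrist view shows the controller's corners at (367,214), (498,207), (503,325) and (375,335), with the dial bar running from the white end at (430,255) to (447,314). The grey houses are at (505,417), (530,504) and (610,405).

```bash
python3 - <<'E'
import cv2
im=cv2.imread("pics/w1.png")
a=cv2.resize(im[195:345,350:515],None,fx=3.6,fy=3.6,interpolation=cv2.INTER_CUBIC)
cv2.imwrite("pics/w1c.png",a)
E
```

```text
(no output)
```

View pics/w1c.png

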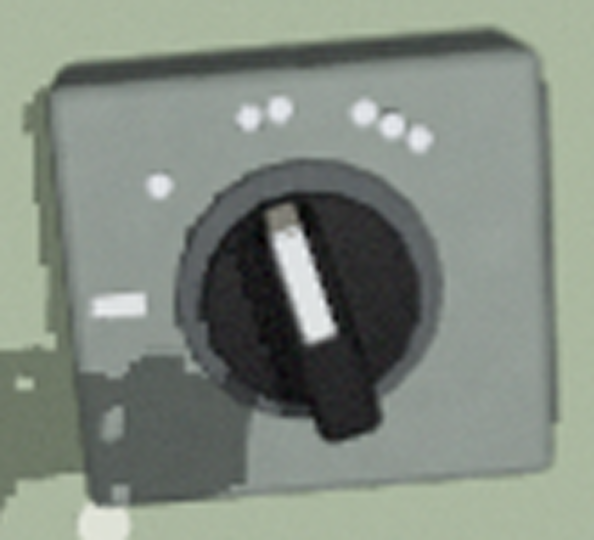

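```bash
python3 - <<'E'
from h import *
import pickle
i=pickle.load(open("w1.pkl","rb"))
f=lambda q,z:at("wrist",np.array(q)/3.6+[350,195],z,info=i)
c=f([(52,88),(540,52),(552,468),(92,505)],.05);print(c.round(4).tolist(),c.mean(0)); e=c[1]-c[0]+c[2]-c[3];by=np.degrees(np.arctan2(e[1],e[0]));print("box yaw",by)
d=f([(285,226),(350,438)],.094);print(d.round(4).tolist(),d.mean(0)); v=d[0]-d[1];a=np.degrees(np.arctan2(v[1],v[0]));print("len",np.linalg.norm(v),"dial dir",a,"dial angle",np.radians(180+by-a))
print("disc",f([(312,290)],.062))
w=lambda q,z:at("wrist",q,z,info=i)
# house roof-ish rect corners at given z, from w1
delta([*d.mean(0),.087],a+90)
E
```

```text
[[0.3935, -0.1212], [0.5002, -0.1134], [0.5082, -0.2094], [0.4008, -0.2185]] [ 0.45065908 -0.16563489]
box yaw 4.5273324077657815
[[0.4426, -0.1431], [0.4566, -0.1876]] [ 0.44960549 -0.16530125]
len 0.04667670787284526 dial dir 107.5629955575511 dial angle 1.343281084650248
disc [[ 0.45046874 -0.16390944]]
shift [-2.32  2.85 24.27] turn z (np.float64(-17.78), 'q6 now', np.float64(-32.8)) tilt [-0.06 -0.  ] yaw -0.22
```

carry_out --targets '[[[-2.35, 2.9, 8, 0, 0, -17.8, 5], [-2.35, 2.9, 8, 0, 0, -17.8, 5], [-2.35, 2.9, 12, 0, 0, -17.8, 5], [-2.35, 2.9, 16, 0, 0, -17.8, 5], [-2.35, 2.9, 19, 0, 0, -17.8, 5], [-2.35, 2.9, 21, 0, 0, -17.8, 5], [-2.35, 2.9, 23, 0, 0, -17.8, 5], [-2.35, 2.9, 24.2, 0, 0, -17.8, 5], [-2.35, 2.9, 24.2, 0, 0, -17.8, 5], [-2.35, 2.9, 24.2, 0, 0, -17.8, 0.5], [-2.35, 2.9, 24.2, 0, 0, -17.8, 0.5], [-2.35, 2.9, 24.2, 0, 0, -17.8, 0.5]]]' --force 30

```text
t: 2.4
tcp_pos: [0.4508, -0.1659, 0.089]
tool_rot: [0.591, 0.807, -0.0, 0.0]
force: [-14.2, -8.3, 7.6]
finger_gap: 0.169
gripper_force: 9.9
```

carry_out --targets '[[[0, 0, 0, 0, 0, 0, 0.5], [0, 0, 0, 0, 0, 0, 0.5], [0, 0, 0, 0, 0, 0, 0.5]]]'

```text
t: 2.65
tcp_pos: [0.4503, -0.166, 0.0891]
tool_rot: [0.59, 0.807, -0.001, 0.001]
force: [-4.4, -5.0, -0.6]
finger_gap: 0.154
gripper_force: 31.5
```

carry_out --targets '[[[0, 0, 0, 0, 0, -7, 0.5], [0, 0, 0, 0, 0, -14, 0.5], [0, 0, 0, 0, 0, -21, 0.5], [0, 0, 0, 0, 0, -28, 0.5], [0, 0, 0, 0, 0, -35, 0.5], [0, 0, 0, 0, 0, -42, 0.5], [0, 0, 0, 0, 0, -49, 0.5], [0, 0, 0, 0, 0, -56, 0.5], [0, 0, 0, 0, 0, -63, 0.5], [0, 0, 0, 0, 0, -70, 0.5], [0, 0, 0, 0, 0, -76, 0.5], [0, 0, 0, 0, 0, -76, 0.5]]]'

```text
t: 3.65
tcp_pos: [0.4514, -0.1642, 0.0891]
tool_rot: [-0.032, 0.999, 0.0, 0.001]
force: [3.2, 5.2, 1.5]
finger_gap: 0.155
gripper_force: 31.7
```

carry_out --targets '[[[0, 0, 0, 0, 0, 0, 0.5], [0, 0, 0, 0, 0, 0, 0.5], [0, 0, 0, 0, 0, 0, 5], [0, 0, 0, 0, 0, 0, 5], [0, 0, 0, 0, 0, 0, 5], [0, 0, -3, 0, 0, 0, 5], [0, 0, -7, 0, 0, 0, 5], [0, 0, -11, 0, 0, 0, 5], [0, 0, -15, 0, 0, 0, 8], [0, 0, -18, 0, 0, 0, 8]]]'

```text
t: 4.48
tcp_pos: [0.4512, -0.1655, 0.2715]
tool_rot: [-0.031, 1.0, -0.001, 0.001]
force: [0.5, -1.1, 0.2]
finger_gap: 0.852
gripper_force: 0.0
```

```bash
python3 - <<'E'
from h import *
import pickle
delta([.565,.08,.33],94)
E
```

```text
shift [-12.9   23.78  -5.88] turn z (np.float64(-0.44), 'q6 now', np.float64(-127.0)) tilt [ 0.17 -0.14] yaw 93.56
```

carry_out --targets '[[[-9, 36, -9, 0, 0, 0, 8.5], [-9, 36, -9, 0, 0, 0, 8.5], [-9, 36, -9, 0, 0, 0, 8.5], [-9, 36, -9, 0, 0, 0, 8.5], [-9, 36, -9, 0, 0, 0, 8.5], [-9, 36, -9, 0, 0, 0, 8.5], [-9, 36, -9, 0, 0, 0, 8.5], [-9, 36, -9, 0, 0, 0, 8.5], [-9, 36, -9, 0, 0, 0, 8.5], [-9, 36, -9, 0, 0, 0, 8.5], [-9, 36, -9, 0, 0, 0, 8.5], [-9, 36, -9, 0, 0, 0, 8.5]]]'

```text
t: 5.48
tcp_pos: [0.5174, 0.1996, 0.3576]
tool_rot: [-0.032, 0.999, -0.001, -0.001]
force: [0.7, -1.1, -0.7]
finger_gap: 0.999
gripper_force: 0.0
```

```bash
python3 - <<'E'
from h import *
import pickle
delta([.565,.08,.33],94)
i=cams.camera_info("wrist");im=cams.snapshot("wrist");pickle.dump(i,open("w2.pkl","wb"))
cv2.imwrite("pics/w2.png",cv2.resize(im[:,:,::-1],(800,600),interpolation=cv2.INTER_CUBIC))
im=cams.snapshot("scene")
cv2.imwrite("pics/s2.png",cv2.resize(im[165:290,95:230,::-1],None,fx=4,fy=4,interpolation=cv2.INTER_CUBIC))
E
```

```text
shift [ -3.99 -12.23   2.78] turn z (np.float64(-0.35), 'q6 now', np.float64(-84.1)) tilt [-0.06 -0.08] yaw 93.65
```

View pics/w2.png

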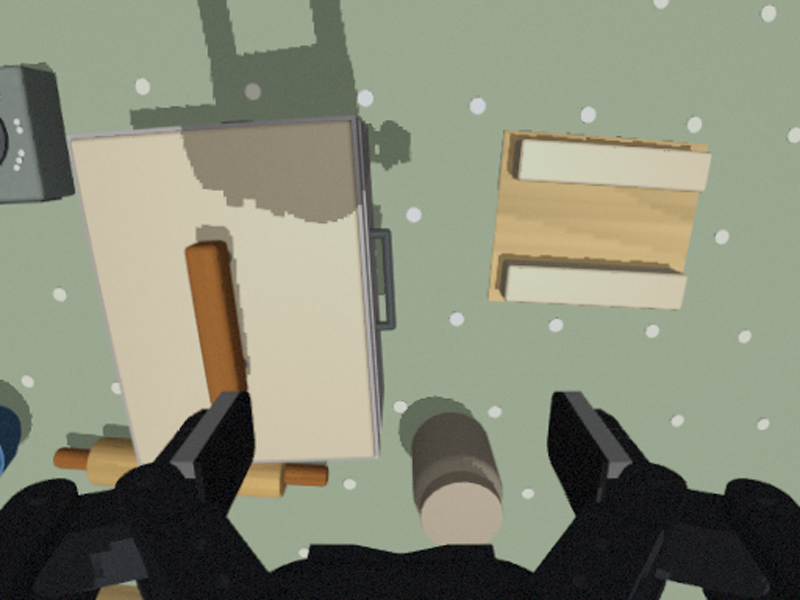

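View pics/s2.png

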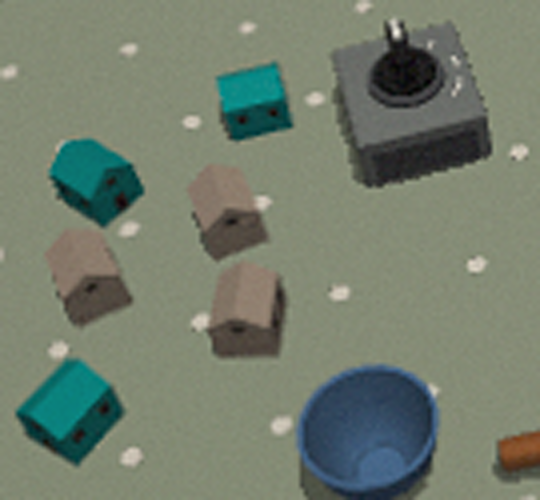

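The dial's white end now points to the off mark. In the wrist view the lid's corners are at about (71,139), (358,121) and (377,457), the bar's near end is at (187,246) to (226,241), and the batten tops are clear.

```bash
python3 - <<'E'
from h import *
import pickle
i=pickle.load(open("w2.pkl","rb"))
w=lambda q,z:at("wrist",q,z,info=i)
c=w([(71,139),(355,121),(377,457)],.136);print("lid",c.round(4).tolist(),"centre",(c[0]+c[2])/2, "len",np.linalg.norm(c[0]-c[1]),np.linalg.norm(c[1]-c[2]))
for a,b in((0,1),(1,2)): v=c[b]-c[a];print(np.degrees(np.arctan2(v[1],v[0])))
b=w([(187,246),(226,241),(187,250),(209,385),(229,250),(246,385)],.176);print(b.round(4).tolist())
v=b[3]-b[2]+b[5]-b[4];v/=np.linalg.norm(v);a=np.degrees(np.arctan2(v[1],v[0]))
print("bar yaw",a,"centre",b[:2].mean(0)+.055*v)
r=w([(522,139),(711,153),(707,190),(519,178),(508,264),(686,276),(683,309),(505,299)],.03);print("rest",r.round(4).tolist(),r.mean(0))
v=r[4:].mean(0)-r[:4].mean(0);print("sep",np.linalg.norm(v),np.degrees(np.arctan2(v[1],v[0])));v=r[1]-r[0]+r[5]-r[4];print(np.degrees(np.arctan2(v[1],v[0]))-90)
for n,q in dict(scene=[(433,240),(460,283)]).items():print(at(n,q,.176))
E
```

```text
lid [[0.448, -0.0264], [0.4274, 0.1628], [0.6742, 0.1897]] centre [0.56108943 0.08165551] len 0.19027524976549448 0.2482662306632674
96.23186582809379
6.220823016345521
[[0.5078, 0.0664], [0.5032, 0.0907], [0.5102, 0.0662], [0.6006, 0.0759], [0.5087, 0.0924], [0.5988, 0.1007]]
bar yaw 5.687701873658323 centre [0.56021566 0.08396263]
rest [[0.4271, 0.2956], [0.4252, 0.4632], [0.4569, 0.4666], [0.4595, 0.297], [0.5359, 0.2967], [0.5357, 0.4643], [0.5675, 0.4686], [0.5689, 0.298]] [0.49708384 0.38124686]
sep 0.10983757947776258 0.6715717416846679
0.33994994040752147
[[0.51540315 0.07256594]
 [0.63152779 0.08564294]]
```

```bash
python3 - <<'E'
from h import *
delta([.561,.0825,.164],96.1)
E
```

```text
shift [ -3.68 -11.82  19.34] turn z (np.float64(-2.59), 'q6 now', np.float64(-84.0)) tilt [-0.11 -0.07] yaw 93.51
```

carry_out --targets '[[[-1.3, -4, 2, 0, 0, -2.6, 6], [-2.6, -8, 4, 0, 0, -2.6, 6], [-3.7, -11.8, 6, 0, 0, -2.6, 6], [-3.7, -11.8, 9, 0, 0, -2.6, 6], [-3.7, -11.8, 12, 0, 0, -2.6, 6], [-3.7, -11.8, 15, 0, 0, -2.6, 6], [-3.7, -11.8, 17.5, 0, 0, -2.6, 6], [-3.7, -11.8, 19.3, 0, 0, -2.6, 6], [-3.7, -11.8, 19.3, 0, 0, -2.6, 6], [-3.7, -11.8, 19.3, 0, 0, -2.6, 1], [-3.7, -11.8, 19.3, 0, 0, -2.6, 1], [-3.7, -11.8, 19.3, 0, 0, -2.6, 1]]]' --force 80

```text
t: 6.58
tcp_pos: [0.5635, 0.0837, 0.1668]
tool_rot: [-0.054, 0.999, -0.001, 0.002]
force: [0.5, -2.5, 2.3]
finger_gap: 0.284
gripper_force: 1.8
```

carry_out --targets '[[[0, 0, 0, 0, 0, 0, 1], [0, 0, 0, 0, 0, 0, 1], [0, 0, 0, 0, 0, 0, 1], [0, 0, 0, 0, 0, 0, 1]]]'

```text
t: 6.92
tcp_pos: [0.5637, 0.0839, 0.1672]
tool_rot: [-0.054, 0.999, -0.001, 0.002]
force: [-1.4, -3.5, 6.7]
finger_gap: 0.243
gripper_force: 80.6
```

```bash
python3 - <<'E'
from h import *
delta([.561,.0825,.164],96.1)
E
```

```text
shift [ 0.28 -0.11  0.32] turn z (np.float64(0.14), 'q6 now', np.float64(-98.9)) tilt [ 0.23 -0.09] yaw 96.24
```

carry_out --targets '[[[0, 0, -0.7, 0, 0, 0, 1], [0, 0, -1.8, 0, 0, 0, 1], [0, 0, -3.5, 0, 0, 0, 1], [0, 0, -5.5, 0, 0, 0, 1], [0, 0, -7.5, 0, 0, 0, 1], [0.3, 3, -7.5, 0, 0, 0, 1], [0.6, 6, -7.5, 0, 0, 0, 1], [0.9, 9, -7.5, 0, 0, 0, 1], [1.2, 12, -7.5, 0, 0, 0, 1], [1.5, 15, -7.5, 0, 0, 0, 1], [1.8, 18, -7.5, 0, 0, 0, 1], [2.1, 21, -7.5, 0, 0, 0, 1]]]'

```text
t: 7.92
tcp_pos: [0.5174, 0.2928, 0.2403]
tool_rot: [-0.054, 0.999, 0.0, -0.001]
force: [1.1, -0.4, -4.1]
finger_gap: 0.239
gripper_force: 79.2
```

```bash
python3 - <<'E'
from h import *
delta([.5637-.064,.0839+.2985,.1672-.068],96.2)
print(manip.sense()["ft_torque"],manip.sense()["force"])
E
```

```text
shift [ 0.77  9.1  14.11] turn z (np.float64(0.03), 'q6 now', np.float64(-77.5)) tilt [-0.07  0.01] yaw 96.23
[-0.06748008 -0.02995615  0.0286419 ] [ 1.12391716 -0.44185005 -4.07148263]
```

carry_out --targets '[[[0.3, 3, 0, 0, 0, 0, 1], [0.6, 6, 0, 0, 0, 0, 1], [0.8, 8.3, 0, 0, 0, 0, 1], [0.8, 9.1, 2, 0, 0, 0, 1], [0.8, 9.1, 5, 0, 0, 0, 1], [0.8, 9.1, 8, 0, 0, 0, 1], [0.8, 9.1, 11, 0, 0, 0, 1], [0.8, 9.1, 12.5, 0, 0, 0, 1], [0.8, 9.1, 13.2, 0, 0, 0, 1], [0.8, 9.1, 13.2, 0, 0, 0, 1], [0.8, 9.1, 13.2, 0, 0, 0, 1]]]'

```text
t: 8.83
tcp_pos: [0.5012, 0.3811, 0.1087]
tool_rot: [-0.054, 0.999, 0.0, 0.0]
force: [1.0, 0.2, -4.6]
finger_gap: 0.242
gripper_force: 79.3
```

```bash
python3 - <<'E'
from h import *
delta([.5637-.064,.0839+.2985,.1672-.068],96.2)
E
```

```text
shift [0.14 0.14 0.95] turn z (np.float64(0.02), 'q6 now', np.float64(-69.1)) tilt [0.03 0.03] yaw 96.22
```

carry_out --targets '[[[0.1, 0.1, 0.5, 0, 0, 0, 1], [0.1, 0.1, 0.8, 0, 0, 0, 1], [0.1, 0.1, 1, 0, 0, 0, 1], [0.1, 0.1, 1.1, 0, 0, 0, 1], [0.1, 0.1, 1.1, 0, 0, 0, 1], [0.1, 0.1, 1.1, 0, 0, 0, 1]]]'

```text
t: 9.33
tcp_pos: [0.5002, 0.382, 0.0992]
tool_rot: [-0.054, 0.999, 0.0, 0.001]
force: [-2.9, 0.5, 5.9]
finger_gap: 0.24
gripper_force: 80.8
```

carry_out --targets '[[[0, 0, 0, 0, 0, 0, 6], [0, 0, 0, 0, 0, 0, 6], [0, 0, 0, 0, 0, 0, 6], [0, 0, 0, 0, 0, 0, 6], [0, 0, -3, 0, 0, 0, 6], [0, 0, -6, 0, 0, 0, 6], [0, 0, -10, 0, 0, 0, 8], [0, 0, -14, 0, 0, 0, 8.5], [0, 0, -18, 0, 0, 0, 8.5], [0, 0, -22, 0, 0, 0, 8.5], [0, -4, -23, 0, 0, 0, 8.5], [0, -8, -24, 0, 0, 0, 8.5]]]'

```text
t: 10.33
tcp_pos: [0.5093, 0.3032, 0.3403]
tool_rot: [-0.056, 0.998, 0.001, 0.003]
force: [0.7, -0.8, -0.9]
finger_gap: 0.993
gripper_force: 0.0
```

```bash
python3 - <<'E'
from h import *
delta([.54,-.29,.33],96.2)
delta([.48,-.29,.33],0)
E
```

```text
shift [  3.64 -59.29   0.91] turn z (np.float64(0.26), 'q6 now', np.float64(-76.5)) tilt [0.37 0.14] yaw 96.46
shift [  9.6  -58.62   0.87] turn z (np.float64(-83.54), 'q6 now', np.float64(-76.5)) tilt [0.37 0.14] yaw 96.46
```

carry_out --targets '[[[0.5, -4, 0, 0, 0, 0, 8.5], [1, -8, 0, 0, 0, 0, 8.5], [1.5, -12, 0, 0, 0, 0, 8.5], [2, -16, 0, 0, 0, 0, 8.5], [2.5, -20, 0, 0, 0, 0, 8.5], [3, -24, 0, 0, 0, 0, 8.5], [3.5, -28, 0, 0, 0, 0, 8.5], [4, -32, 0, 0, 0, 0, 8.5], [4.5, -36, 0, 0, 0, 0, 8.5], [5, -40, 0, 0, 0, 0, 8.5], [5.5, -44, 0, 0, 0, 0, 8.5], [6, -48, 0, 0, 0, 0, 8.5]]]'

```text
t: 11.33
tcp_pos: [0.5003, -0.1836, 0.3371]
tool_rot: [-0.054, 0.999, -0.0, 0.0]
force: [-0.1, -0.7, 1.2]
finger_gap: 0.997
gripper_force: 0.0
```

carry_out --targets '[[[0.7, -4, 0, 0, 0, 0, 8.5], [1.4, -8, 0, 0, 0, 0, 8.5], [2, -12, 0, 0, 0, 0, 8.5], [2, -14.5, 0, 0, 0, 0, 8.5], [2, -14.5, 0, 0, 0, 0, 8.5], [2, -14.5, 0, 0, 0, 0, 8.5]]]'

```text
t: 11.83
tcp_pos: [0.4962, -0.3294, 0.3364]
tool_rot: [-0.053, 0.999, 0.0, -0.0]
force: [0.4, 0.0, -0.1]
finger_gap: 0.992
gripper_force: 0.0
```

```bash
python3 - <<'E'
from h import *
import pickle
delta([.5,-.33,.33],96.2)
i=cams.camera_info("wrist");im=cams.snapshot("wrist");pickle.dump(i,open("w3.pkl","wb"))
cv2.imwrite("pics/w3.png",cv2.resize(im[:,:,::-1],(800,600),interpolation=cv2.INTER_CUBIC))
cv2.imwrite("pics/w3raw.png",im[:,:,::-1])
E
```

```text
shift [-0.37 -0.1   0.64] turn z (np.float64(-0.15), 'q6 now', np.float64(-140.4)) tilt [-0.03  0.05] yaw 96.05
```

View pics/w3.png

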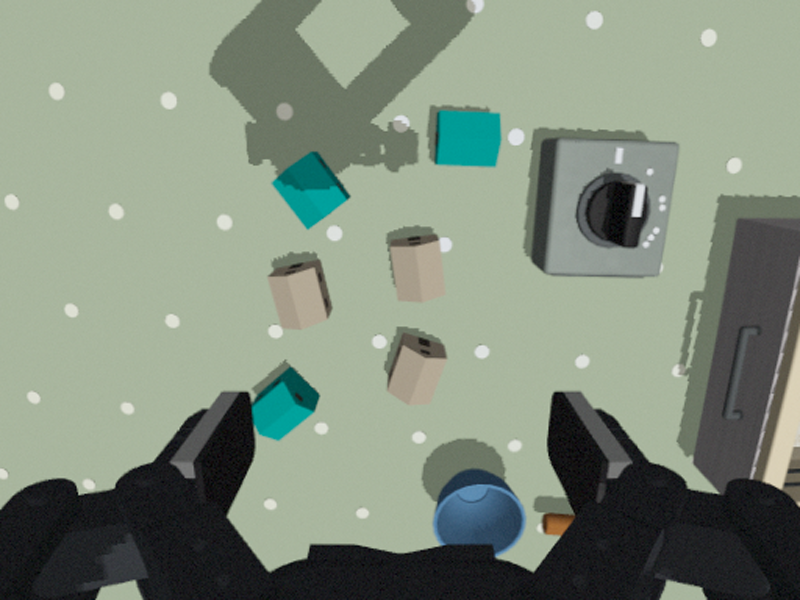

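All three grey houses are clear, at (300,293), (417,267) and (417,368), with the ridges running roughly along the image's vertical.

```bash
python3 - <<'E'
import cv2
im=cv2.imread("pics/w3raw.png")
cv2.imwrite("pics/w3c.png",cv2.resize(im[140:265,163:298],None,fx=4.8,fy=4.8,interpolation=cv2.INTER_CUBIC)) 
E
```

```text
(no output)
```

View pics/w3c.png

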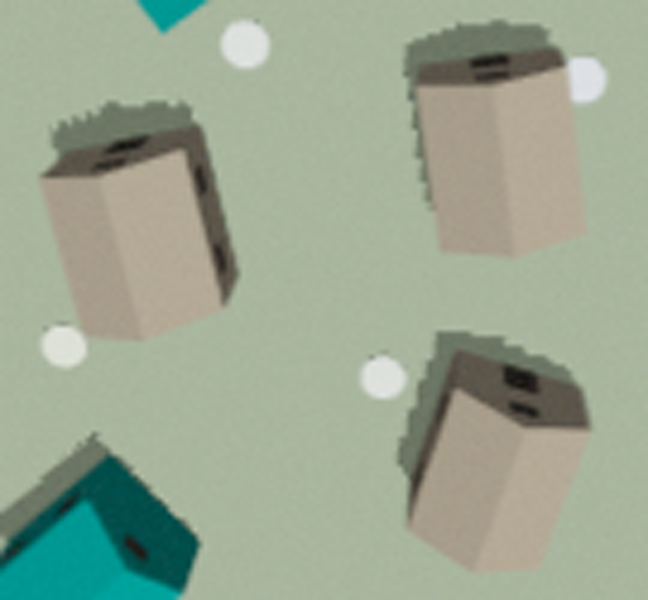

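```bash
python3 - <<'E'
from h import *
import pickle
i=pickle.load(open("w3.pkl","rb"))
f=lambda q,z:at("wrist",q,z,info=i,s=1/4.8,off=(163,140))
H=dict(A=[(103,177),(143,341),(42,177),(86,332),(186,150),(222,307)],B=[(490,85),(515,257),(417,84),(440,249),(566,68),(586,234)],C=[(525,427),(476,573),(457,389),(407,525),(590,430),(540,568)])
for k,q in H.items():
    r=f(q[:2],.049);e=f(q[2:],.034);v=r[1]-r[0]+e[1]-e[0]+e[3]-e[2];a=np.degrees(np.arctan2(v[1],v[0]))
    print(k,"ridge c",r.mean(0).round(4),"len",np.linalg.norm(r[1]-r[0]).round(3),"eave c",e.mean(0).round(4),"w",np.linalg.norm(e[0]-e[2]).round(3),"yaw",round(a,1))
    c=(r.mean(0)+e.mean(0))/2;delta([*c,.03],a+90)
E
```

```text
A ridge c [ 0.5557 -0.4138] len 0.048 eave c [ 0.5549 -0.4138] w 0.042 yaw 16.6
shift [-4.97 -9.22 30.63] turn z (np.float64(-10.44), 'q6 now', np.float64(-140.4)) tilt [-0.04  0.09] yaw 96.15
B ridge c [ 0.52   -0.3131] len 0.048 eave c [ 0.52   -0.3126] w 0.041 yaw 14.2
shift [-2.55  1.19 30.65] turn z (np.float64(-8.01), 'q6 now', np.float64(-140.4)) tilt [-0.04  0.09] yaw 96.15
C ridge c [ 0.6166 -0.3025] len 0.048 eave c [ 0.6165 -0.3025] w 0.041 yaw -11.4
shift [-12.26   1.19  30.64] turn z (np.float64(17.51), 'q6 now', np.float64(-140.4)) tilt [-0.04  0.09] yaw 96.15
```

carry_out --targets '[[[-2.55, 1.2, 4, 0, 0, -7, 6.5], [-2.55, 1.2, 8, 0, 0, -8, 6.5], [-2.55, 1.2, 12, 0, 0, -8, 6.5], [-2.55, 1.2, 16, 0, 0, -8, 6.5], [-2.55, 1.2, 20, 0, 0, -8, 6.5], [-2.55, 1.2, 24, 0, 0, -8, 6.5], [-2.55, 1.2, 27, 0, 0, -8, 6.5], [-2.55, 1.2, 29.5, 0, 0, -8, 6.5], [-2.55, 1.2, 30.6, 0, 0, -8, 6.5], [-2.55, 1.2, 30.6, 0, 0, -8, 6.5], [-2.55, 1.2, 30.6, 0, 0, -8, 3], [-2.55, 1.2, 30.6, 0, 0, -8, 3]]]' --force 30

```text
t: 12.88
tcp_pos: [0.5219, -0.3135, 0.033]
tool_rot: [-0.124, 0.992, -0.001, 0.001]
force: [-0.3, 2.0, 3.3]
finger_gap: 0.49
gripper_force: 2.3
```

carry_out --targets '[[[0, 0, 0, 0, 0, 0, 3], [0, 0, 0, 0, 0, 0, 3], [0, 0, 0, 0, 0, 0, 3]]]'

```text
t: 13.13
tcp_pos: [0.5218, -0.314, 0.0331]
tool_rot: [-0.124, 0.992, -0.001, 0.001]
force: [-0.4, 0.9, 7.0]
finger_gap: 0.481
gripper_force: 32.6
```

```bash
cat >> h.py <<'E'
KC=np.array([.561,.0825]);KY=6.15
def kiln(x,y,z,yaw=96.15):
    c,s=np.cos(np.radians(KY)),np.sin(np.radians(KY));delta([*(KC+[c*x-s*y,s*x+c*y]),z],yaw)
E
python3 - <<'E'
from h import *
kiln(-.066,0,.20)
E
```

```text
shift [ -7.04  38.35 -16.78] turn z (np.float64(8.06), 'q6 now', np.float64(-145.8)) tilt [ 0.17 -0.13] yaw 104.21
```

carry_out --targets '[[[0, 0, -2, 0, 0, 0, 3], [0, 0, -6, 0, 0, 0, 3], [0, 0, -10, 0, 0, 0, 3], [0, 0, -14, 0, 0, 4, 3], [-0.5, 3, -16.8, 0, 0, 8, 3], [-1.2, 7, -16.8, 0, 0, 8, 3], [-1.9, 11, -16.8, 0, 0, 8, 3], [-2.6, 15, -16.8, 0, 0, 8, 3], [-3.4, 19, -16.8, 0, 0, 8, 3], [-4.2, 23, -16.8, 0, 0, 8, 3], [-4.9, 27, -16.8, 0, 0, 8, 3], [-5.6, 31, -16.8, 0, 0, 8, 3]]]'

```text
t: 14.13
tcp_pos: [0.4982, 0.0027, 0.1996]
tool_rot: [-0.054, 0.999, -0.0, 0.0]
force: [1.1, 0.2, -1.6]
finger_gap: 0.485
gripper_force: 31.7
```

carry_out --targets '[[[-0.9, 3.5, 0, 0, 0, 0, 3], [-0.9, 7, 0, 0, 0, 0, 3], [-0.9, 7, 0, 0, 0, 0, 3], [-0.9, 7, 0, 0, 0, 0, 3]]]'

```text
t: 14.47
tcp_pos: [0.4995, 0.0734, 0.1994]
tool_rot: [-0.056, 0.998, -0.0, 0.0]
force: [0.4, 0.3, -1.4]
finger_gap: 0.485
gripper_force: 31.6
```

```bash
python3 - <<'E'
from h import *
kiln(-.066,0,.073)
E
```

```text
shift [ 0.38  0.26 12.64] turn z (np.float64(0.31), 'q6 now', np.float64(-100.8)) tilt [ 0.01 -0.01] yaw 96.46
```

carry_out --targets '[[[0.4, 0.3, 2, 0, 0, 0, 3], [0.4, 0.3, 5, 0, 0, 0, 3], [0.4, 0.3, 8, 0, 0, 0, 3], [0.4, 0.3, 11, 0, 0, 0, 3], [0.4, 0.3, 12.2, 0, 0, 0, 3], [0.4, 0.3, 12.7, 0, 0, 0, 3], [0.4, 0.3, 12.7, 0, 0, 0, 3], [0.4, 0.3, 12.7, 0, 0, 0, 3]]]'

```text
t: 15.13
tcp_pos: [0.4966, 0.0727, 0.0726]
tool_rot: [-0.053, 0.999, -0.0, 0.001]
force: [-0.1, -0.6, -1.3]
finger_gap: 0.484
gripper_force: 32.4
```

carry_out --targets '[[[0, 0, 0, 0, 0, 0, 5.5], [0, 0, 0, 0, 0, 0, 5.5], [0, 0, 0, 0, 0, 0, 5.5], [0, 0, -2, 0, 0, 0, 5.5], [0, 0, -6, 0, 0, 0, 5.5], [0, 0, -10, 0, 0, 0, 5.5], [0, 0, -14, 0, 0, 0, 5.5]]]'

```text
t: 15.72
tcp_pos: [0.4953, 0.0741, 0.2133]
tool_rot: [-0.054, 0.999, 0.0, -0.001]
force: [0.2, -0.3, -0.8]
finger_gap: 0.641
gripper_force: 0.0
```

```bash
python3 - <<'E'
from h import *
delta([.6145,-.3025,.20],-11.4+90)
E
```

```text
shift [ -7.78 -38.72   1.31] turn z (np.float64(17.61), 'q6 now', np.float64(-100.5)) tilt [-0.09  0.  ] yaw 96.21
```

```bash
cat > chk.py <<'E'
from h import *
b=cv2.resize(cv2.imread("pics/s2.png"),(135,125),interpolation=cv2.INTER_AREA).astype(int)
a=cams.snapshot("scene")[165:290,95:230,::-1].astype(int)
d=np.abs(a-b).max(2)
for k,(x,y) in dict(A=(22,69),B=(57,52),C=(61,77)).items(): print(k,d[y-14:y+14,x-14:x+14].mean().round(1))
E
python3 chk.py
```

```text
A 5.0
B 21.8
C 5.8
```

carry_out --targets '[[[-0.8, -4, 0, 0, 0, 4, 6.5], [-1.6, -8, 0, 0, 0, 8, 6.5], [-2.4, -12, 0, 0, 0, 12, 6.5], [-3.2, -16, 0, 0, 0, 17.6, 6.5], [-4, -20, 0, 0, 0, 17.6, 6.5], [-4.8, -24, 0, 0, 0, 17.6, 6.5], [-5.6, -28, 0, 0, 0, 17.6, 6.5], [-6.4, -32, 0, 0, 0, 17.6, 6.5], [-7.2, -36, 1, 0, 0, 17.6, 6.5], [-7.8, -38.7, 1.3, 0, 0, 17.6, 6.5], [-7.8, -38.7, 1.3, 0, 0, 17.6, 6.5]]]'

```text
t: 16.68
tcp_pos: [0.6162, -0.3089, 0.1976]
tool_rot: [0.102, 0.995, -0.002, 0.001]
force: [1.1, -0.3, 0.7]
finger_gap: 0.757
gripper_force: 0.0
```

```bash
python3 chk.py; python3 - <<'E'
from h import *
delta([.6155,-.3025,.03],-11.4+90)
E
```

```text
A 27.9
B 36.1
C 18.5
shift [ 0.04  0.31 16.77] turn z (np.float64(-0.21), 'q6 now', np.float64(-114.1)) tilt [-0.   -0.02] yaw 78.39
```

carry_out --targets '[[[0, 0.3, 4, 0, 0, 0, 6.5], [0, 0.3, 8, 0, 0, 0, 6.5], [0, 0.3, 12, 0, 0, 0, 6.5], [0, 0.3, 15, 0, 0, 0, 6.5], [0, 0.3, 16.7, 0, 0, 0, 6.5], [0, 0.3, 16.7, 0, 0, 0, 6.5], [0, 0.3, 16.7, 0, 0, 0, 3], [0, 0.3, 16.7, 0, 0, 0, 3], [0, 0.3, 16.7, 0, 0, 0, 3], [0, 0.3, 16.7, 0, 0, 0, 3], [0, 0.3, 16.7, 0, 0, 0, 3]]]'

```text
t: 17.65
tcp_pos: [0.6167, -0.2996, 0.0339]
tool_rot: [0.099, 0.995, -0.001, 0.001]
force: [-0.0, 0.1, 2.3]
finger_gap: 0.486
gripper_force: 31.6
```

```bash
python3 - <<'E'
from h import *
kiln(.066,0,.20)
E
```

```text
shift [  6.67  38.33 -16.67] turn z (np.float64(-17.53), 'q6 now', np.float64(-113.9)) tilt [ 0.14 -0.09] yaw 78.62
```

carry_out --targets '[[[0, 0, -2, 0, 0, 0, 3], [0, 0, -6, 0, 0, 0, 3], [0, 0, -10, 0, 0, -4, 3], [0, 0, -14, 0, 0, -8, 3], [0.5, 3, -16.7, 0, 0, -12, 3], [1.2, 7, -16.7, 0, 0, -17.5, 3], [1.9, 11, -16.7, 0, 0, -17.5, 3], [2.6, 15, -16.7, 0, 0, -17.5, 3], [3.3, 19, -16.7, 0, 0, -17.5, 3], [4, 23, -16.7, 0, 0, -17.5, 3], [4.7, 27, -16.7, 0, 0, -17.5, 3], [5.4, 31, -16.7, 0, 0, -17.5, 3]]]'

```text
t: 18.65
tcp_pos: [0.6239, 0.0172, 0.1999]
tool_rot: [-0.053, 0.999, -0.0, 0.001]
force: [0.2, 0.3, 0.1]
finger_gap: 0.484
gripper_force: 31.4
```

carry_out --targets '[[[-0.5, 3.5, 0, 0, 0, 0, 3], [-0.9, 7.3, 0, 0, 0, 0, 3], [-0.9, 7.3, 0, 0, 0, 0, 3], [-0.9, 7.3, 0, 0, 0, 0, 3]]]'

```text
t: 18.98
tcp_pos: [0.6249, 0.0914, 0.1997]
tool_rot: [-0.056, 0.998, -0.0, 0.0]
force: [0.4, -0.1, -0.7]
finger_gap: 0.486
gripper_force: 31.4
```

```bash
python3 - <<'E'
from h import *
kiln(.066,0,.0737)
E
```

```text
shift [-0.14 -0.2  12.6 ] turn z (np.float64(0.22), 'q6 now', np.float64(-98.2)) tilt [ 0.04 -0.  ] yaw 96.37
```

carry_out --targets '[[[-0.1, -0.2, 2, 0, 0, 0, 3], [-0.1, -0.2, 5, 0, 0, 0, 3], [-0.1, -0.2, 8, 0, 0, 0, 3], [-0.1, -0.2, 11, 0, 0, 0, 3], [-0.1, -0.2, 12.2, 0, 0, 0, 3], [-0.1, -0.2, 12.7, 0, 0, 0, 3], [-0.1, -0.2, 12.7, 0, 0, 0, 3], [-0.1, -0.2, 12.7, 0, 0, 0, 3]]]'

```text
t: 19.65
tcp_pos: [0.6275, 0.0858, 0.0733]
tool_rot: [-0.053, 0.999, -0.0, 0.001]
force: [-0.1, -0.5, -0.1]
finger_gap: 0.487
gripper_force: 32.5
```

carry_out --targets '[[[0, 0, 0, 0, 0, 0, 5.5], [0, 0, 0, 0, 0, 0, 5.5], [0, 0, 0, 0, 0, 0, 5.5], [0, 0, -2, 0, 0, 0, 5.5], [0, 0, -6, 0, 0, 0, 5.5], [0, 0, -10, 0, 0, 0, 5.5], [0, 0, -14, 0, 0, 0, 5.5]]]'

```text
t: 20.23
tcp_pos: [0.6262, 0.087, 0.2132]
tool_rot: [-0.053, 0.999, 0.0, -0.001]
force: [1.2, 0.1, -0.3]
finger_gap: 0.647
gripper_force: 0.0
```

```bash
python3 chk.py; python3 - <<'E'
from h import *
delta([.5545,-.4135,.20],16.6+90)
E
```

```text
A 8.6
B 26.2
C 31.3
shift [ 13.03 -48.94   2.19] turn z (np.float64(-10.46), 'q6 now', np.float64(-98.3)) tilt [ 0.91 -0.04] yaw 96.14
```

carry_out --targets '[[[1.2, -4, -1, 0, 0, 0, 6.5], [2.4, -8, -2, 0, 0, 0, 6.5], [3.6, -12, -3, 0, 0, 0, 6.5], [4.8, -16, -4, 0, 0, 0, 6.5], [6, -20, -5, 0, 0, 0, 6.5], [7.2, -24, -6, 0, 0, 0, 6.5], [8.4, -28, -6, 0, 0, 0, 6.5], [9.6, -32, -6, 0, 0, 0, 6.5], [10.8, -36, -6, 0, 0, 0, 6.5], [12, -40, -6, 0, 0, -3, 6.5], [13, -44, -6, 0, 0, -6, 6.5], [14, -46, -6, 0, 0, -6, 6.5]]]'

```text
t: 21.28
tcp_pos: [0.5359, -0.3894, 0.2721]
tool_rot: [-0.105, 0.994, -0.001, 0.001]
force: [1.2, -0.5, 0.7]
finger_gap: 0.758
gripper_force: 0.0
```

carry_out --targets '[[[0, 0, 0, 0, 0, 0, 8.5], [0, 0, 0, 0, 0, 0, 8.5]]]'

```text
t: 21.45
tcp_pos: [0.5355, -0.3871, 0.2716]
tool_rot: [-0.104, 0.995, 0.0, 0.0]
force: [0.0, -0.2, -0.3]
finger_gap: 0.993
gripper_force: 0.0
```

```bash
python3 - <<'E'
from h import *
import pickle
i=cams.camera_info("wrist");im=cams.snapshot("wrist");pickle.dump(i,open("w4.pkl","wb"))
p=proj("wrist",[.555,-.4138,.04],info=i)[0];print(p)
x,y=(p-[75,60]).astype(int).clip(0);x=min(x,512-150);y=min(y,384-120);print(x,y)
cv2.imwrite("pics/w4.png",cv2.resize(im[y:y+120,x:x+150,::-1],None,fx=4.8,fy=4.8,interpolation=cv2.INTER_CUBIC))
E
```

```text
[230.44478595 177.26973849]
155 117
```

View pics/w4.png

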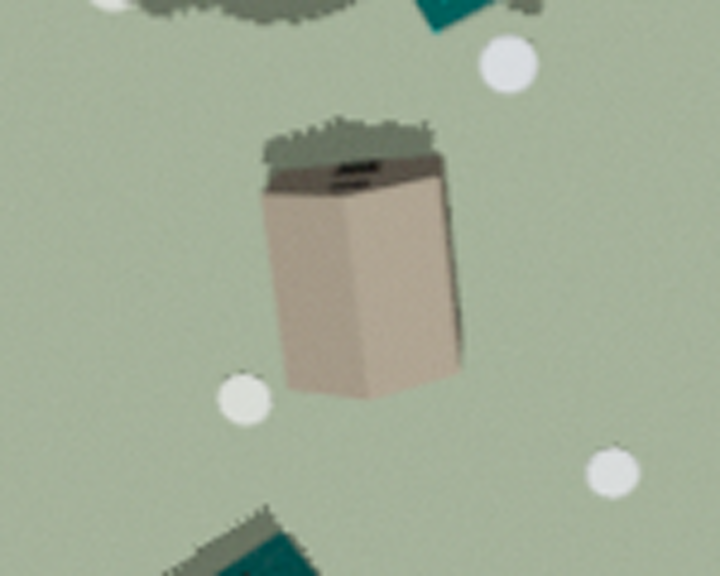

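House A has not moved: its centre is at (362,287), as predicted.

```bash
python3 - <<'E'
from h import *
delta([.5542,-.4138,.03],16.6+90)
E
```

```text
shift [-1.2  -3.2  24.16] turn z (np.float64(-4.57), 'q6 now', np.float64(-147.5)) tilt [-0.02  0.07] yaw 102.03
```

carry_out --targets '[[[-1.2, -3.1, 2, 0, 0, -4.5, 6.5], [-1.2, -3.1, 6, 0, 0, -4.5, 6.5], [-1.2, -3.1, 10, 0, 0, -4.5, 6.5], [-1.2, -3.1, 14, 0, 0, -4.5, 6.5], [-1.2, -3.1, 18, 0, 0, -4.5, 6.5], [-1.2, -3.1, 21, 0, 0, -4.5, 6.5], [-1.2, -3.1, 23.2, 0, 0, -4.5, 6.5], [-1.2, -3.1, 24.1, 0, 0, -4.5, 6.5], [-1.2, -3.1, 24.1, 0, 0, -4.5, 6.5], [-1.2, -3.1, 24.1, 0, 0, -4.5, 3], [-1.2, -3.1, 24.1, 0, 0, -4.5, 3], [-1.2, -3.1, 24.1, 0, 0, -4.5, 3]]]'

```text
t: 22.5
tcp_pos: [0.556, -0.4139, 0.0337]
tool_rot: [-0.145, 0.989, -0.002, 0.001]
force: [-0.9, -0.3, -2.6]
finger_gap: 0.484
gripper_force: 31.1
```

carry_out --targets '[[[0, 0, 0, 0, 0, 0, 3], [0, 0, 0, 0, 0, 0, 3], [0, 0, 0, 0, 0, 0, 3]]]'

```text
t: 22.75
tcp_pos: [0.5558, -0.4139, 0.0335]
tool_rot: [-0.144, 0.99, -0.001, 0.001]
force: [-0.1, 1.0, 7.0]
finger_gap: 0.482
gripper_force: 32.1
```

```bash
python3 - <<'E'
from h import *
kiln(0,0,.22)
E
```

```text
shift [-14.72  47.36 -18.77] turn z (np.float64(10.45), 'q6 now', np.float64(-152.5)) tilt [ 0.18 -0.14] yaw 106.6
```

carry_out --targets '[[[0, 0, -2, 0, 0, 0, 3], [0, 0, -6, 0, 0, 0, 3], [0, 0, -10, 0, 0, 5, 3], [0, 0, -14, 0, 0, 10.4, 3], [-0.6, 2, -17, 0, 0, 10.4, 3], [-1.8, 5.7, -18.7, 0, 0, 10.4, 3], [-3, 9.5, -18.7, 0, 0, 10.4, 3], [-4.2, 13.3, -18.7, 0, 0, 10.4, 3], [-5.4, 17.1, -18.7, 0, 0, 10.4, 3], [-6.6, 20.9, -18.7, 0, 0, 10.4, 3], [-7.8, 24.7, -18.7, 0, 0, 10.4, 3], [-9, 28.5, -18.7, 0, 0, 10.4, 3]]]'

```text
t: 23.75
tcp_pos: [0.5586, -0.1125, 0.2183]
tool_rot: [-0.054, 0.999, -0.0, -0.0]
force: [0.5, -0.9, -1.3]
finger_gap: 0.486
gripper_force: 31.1
```

```bash
python3 - <<'E'
from h import *
kiln(0,0,.22)
E
```

```text
shift [-2.34 19.36 -0.17] turn z (np.float64(0.02), 'q6 now', np.float64(-118.8)) tilt [-0.01 -0.  ] yaw 96.17
```

carry_out --targets '[[[-0.5, 4, 0, 0, 0, 0, 3], [-1, 8, 0, 0, 0, 0, 3], [-1.5, 12, 0, 0, 0, 0, 3], [-2, 15.8, 0, 0, 0, 0, 3], [-2.3, 19.2, 0, 0, 0, 0, 3], [-2.3, 19.2, 0, 0, 0, 0, 3], [-2.3, 19.2, 0, 0, 0, 0, 3], [-2.3, 19.2, 0, 0, 0, 0, 3]]]'

```text
t: 24.42
tcp_pos: [0.5612, 0.0789, 0.2182]
tool_rot: [-0.055, 0.999, -0.0, -0.0]
force: [-0.2, 0.1, -1.5]
finger_gap: 0.486
gripper_force: 31.2
```

```bash
python3 - <<'E'
from h import *
import pickle
kiln(0,0,.0735)
i=cams.camera_info("wrist");im=cams.snapshot("wrist");pickle.dump(i,open("w5.pkl","wb"))
cv2.imwrite("pics/w5.png",cv2.resize(im[:,:,::-1],(800,600),interpolation=cv2.INTER_CUBIC))
E
```

```text
shift [-0.02  0.37 14.46] turn z (np.float64(0.11), 'q6 now', np.float64(-99.5)) tilt [-0.   -0.04] yaw 96.26
```

View pics/w5.png

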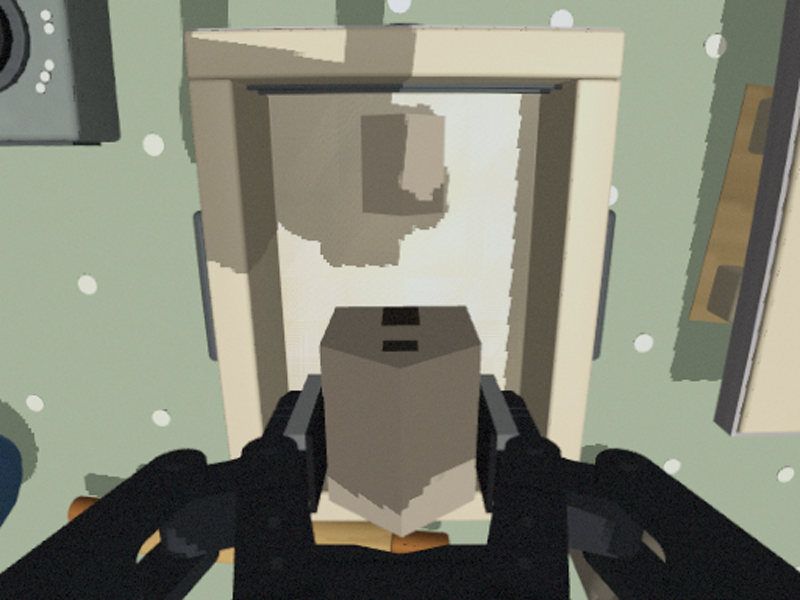

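House B stands upright at (403,163) at the near end of the chamber, and the middle slot is free.

carry_out --targets '[[[0, 0.3, 3, 0, 0, 0, 3], [0, 0.3, 6, 0, 0, 0, 3], [0, 0.3, 9, 0, 0, 0, 3], [0, 0.3, 12, 0, 0, 0, 3], [0, 0.3, 13.8, 0, 0, 0, 3], [0, 0.3, 14.5, 0, 0, 0, 3], [0, 0.3, 14.5, 0, 0, 0, 3], [0, 0.3, 14.5, 0, 0, 0, 3]]]'

```text
t: 25.13
tcp_pos: [0.5618, 0.0805, 0.0734]
tool_rot: [-0.053, 0.999, -0.0, 0.0]
force: [0.7, -0.3, -1.9]
finger_gap: 0.488
gripper_force: 32.2
```

carry_out --targets '[[[0, 0, 0, 0, 0, 0, 5.5], [0, 0, 0, 0, 0, 0, 5.5], [0, 0, 0, 0, 0, 0, 5.5], [0, 0, -2, 0, 0, 0, 5.5], [0, 0, -6, 0, 0, 0, 5.5], [0, 0, -10, 0, 0, 0, 5.5], [0, 0, -14, 0, 0, 0, 5.5], [3, 0, -18, 0, 0, 0, 8.5], [6, 0, -21, 0, 0, 0, 8.5], [7, 4, -21, 0, 0, 0, 8.5], [7, 8, -21, 0, 0, 0, 8.5], [7, 8, -21, 0, 0, 0, 8.5]]]'

```text
t: 26.13
tcp_pos: [0.4808, 0.1591, 0.285]
tool_rot: [-0.056, 0.998, 0.002, 0.001]
force: [0.6, -1.5, 0.1]
finger_gap: 0.996
gripper_force: 0.0
```

```bash
python3 - <<'E'
from h import *
import pickle
delta([.5002,.382,.0992],96.2)
i=cams.camera_info("wrist");im=cams.snapshot("wrist");pickle.dump(i,open("w6.pkl","wb"))
cv2.imwrite("pics/w6.png",cv2.resize(im[:,:,::-1],(800,600),interpolation=cv2.INTER_CUBIC))
E
```

```text
shift [-4.39 21.86 18.67] turn z (np.float64(0.27), 'q6 now', np.float64(-91.0)) tilt [0.14 0.22] yaw 96.47
```

View pics/w6.png

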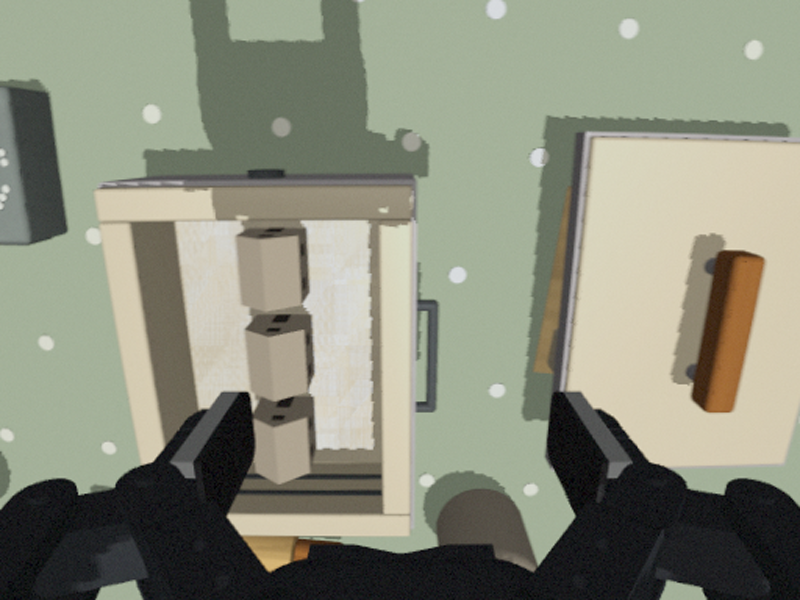

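All three houses stand upright in a row in the chamber. The lid lies on the battens with its bar from (742,254) to (714,410).

```bash
python3 - <<'E'
from h import *
import pickle
i=pickle.load(open("w6.pkl","rb"))
w=lambda q,z:at("wrist",q,z,info=i)
k=w([(98,188),(415,186),(411,535)],.106);print("kiln",k.round(4).tolist(),(k[0]+k[2])/2,[np.linalg.norm(k[0]-k[1]),np.linalg.norm(k[2]-k[1])]);v=k[2]-k[1];print(np.degrees(np.arctan2(v[1],v[0])))
b=w([(722,250),(763,257),(734,411),(695,407)],.108);print("bar",b.round(4).tolist(),b.mean(0));v=b[2]-b[1]+b[3]-b[0];print(np.degrees(np.arctan2(v[1],v[0])))
l=w([(585,134),(783,465)],.068);print("lid corner",l.round(4).tolist())
E
```

```text
kiln [[0.4481, -0.0259], [0.4271, 0.1608], [0.6737, 0.1882]] [0.56090727 0.08112215] [np.float64(0.18788006267951207), np.float64(0.2481036445916627)]
6.345990043045585
bar [[0.4421, 0.3527], [0.4431, 0.3808], [0.549, 0.3952], [0.5486, 0.3664]] [0.49572686 0.37376448]
7.532366378901199
lid corner [[0.3838, 0.267], [0.6119, 0.487]]
```

carry_out --targets '[[[-0.8, 4, 0, 0, 0, 0.2, 6], [-1.6, 8, 0, 0, 0, 0.2, 6], [-2.4, 12, 0, 0, 0, 0.2, 6], [-3.2, 16, 0, 0, 0, 0.2, 6], [-4, 20, 0, 0, 0, 0.2, 6], [-4.4, 21.9, 2, 0, 0, 0.2, 6], [-4.4, 21.9, 6, 0, 0, 0.2, 6], [-4.4, 21.9, 10, 0, 0, 0.2, 6], [-4.4, 21.9, 12, 0, 0, 0.2, 6], [-4.4, 21.9, 12, 0, 0, 0.2, 6]]]'

```text
t: 27.02
tcp_pos: [0.5, 0.374, 0.157]
tool_rot: [-0.052, 0.999, -0.003, -0.006]
force: [-0.5, -0.6, -0.6]
finger_gap: 0.697
gripper_force: 0.0
```

```bash
python3 - <<'E'
from h import *
delta([.5002,.382,.0992],96.2)
E
```

```text
shift [-0.17  0.82  5.77] turn z (np.float64(-0.2), 'q6 now', np.float64(-69.4)) tilt [-0.63 -0.35] yaw 96.0
```

carry_out --targets '[[[-0.1, 0.5, 1, 0, 0, 0, 6], [-0.1, 0.5, 2, 0, 0, 0, 6], [-0.1, 0.5, 2, 0, 0, 0, 6], [-0.1, 0.5, 2, 0, 0, 0, 6]]]'

```text
t: 27.35
tcp_pos: [0.504, 0.3817, 0.1438]
tool_rot: [-0.052, 0.999, 0.0, 0.001]
force: [-0.8, 0.3, -0.8]
finger_gap: 0.708
gripper_force: 0.0
```

```bash
python3 - <<'E'
from h import *
delta([.5002,.382,.0992],96.2)
E
```

```text
shift [0.38 0.07 4.46] turn z (np.float64(-0.19), 'q6 now', np.float64(-69.0)) tilt [0.07 0.03] yaw 96.01
```

carry_out --targets '[[[0.35, 0.05, 2, 0, 0, -0.2, 6], [0.35, 0.05, 3.8, 0, 0, -0.2, 6], [0.35, 0.05, 4.4, 0, 0, -0.2, 6], [0.35, 0.05, 4.4, 0, 0, -0.2, 6], [0.35, 0.05, 4.4, 0, 0, -0.2, 6], [0.35, 0.05, 4.4, 0, 0, -0.2, 1], [0.35, 0.05, 4.4, 0, 0, -0.2, 1], [0.35, 0.05, 4.4, 0, 0, -0.2, 1], [0.35, 0.05, 4.4, 0, 0, -0.2, 1], [0.35, 0.05, 4.4, 0, 0, -0.2, 1], [0.35, 0.05, 4.4, 0, 0, -0.2, 1]]]' --force 80

```text
t: 28.27
tcp_pos: [0.5006, 0.3822, 0.1004]
tool_rot: [-0.054, 0.999, 0.0, 0.001]
force: [-0.5, -0.9, 6.2]
finger_gap: 0.244
gripper_force: 81.0
```

```bash
python3 - <<'E'
from h import *
delta([.5002,.382,.0992],96.2)
delta([.5637,.0839,.26],96.2)
E
```

```text
shift [ 0.04 -0.02  0.12] turn z (np.float64(0.02), 'q6 now', np.float64(-69.0)) tilt [0.12 0.06] yaw 96.22
shift [ -3.08 -30.32 -15.98] turn z (np.float64(0.02), 'q6 now', np.float64(-69.0)) tilt [0.12 0.06] yaw 96.22
```

carry_out --targets '[[[0, 0, -0.7, 0, 0, 0, 1], [0, 0, -2, 0, 0, 0, 1], [0, 0, -5, 0, 0, 0, 1], [0, 0, -8, 0, 0, 0, 1], [0, 0, -11, 0, 0, 0, 1], [0, 0, -14, 0, 0, 0, 1], [-0.3, -3, -15.5, 0, 0, 0, 1], [-0.6, -6, -15.5, 0, 0, 0, 1], [-0.9, -9, -15.5, 0, 0, 0, 1], [-1.2, -12, -15.5, 0, 0, 0, 1], [-1.5, -15, -15.5, 0, 0, 0, 1], [-1.8, -18, -15.5, 0, 0, 0, 1]]]'

```text
t: 29.27
tcp_pos: [0.5364, 0.2033, 0.2542]
tool_rot: [-0.054, 0.999, -0.0, -0.001]
force: [0.6, 0.5, -3.7]
finger_gap: 0.246
gripper_force: 80.0
```

carry_out --targets '[[[-0.3, -3, 0, 0, 0, 0, 1], [-0.6, -6, 0, 0, 0, 0, 1], [-0.9, -9, 0, 0, 0, 0, 1], [-1.2, -11.6, 0, 0, 0, 0, 1], [-1.2, -12, 1, 0, 0, 0, 1], [-1.2, -12, 2, 0, 0, 0, 1], [-1.2, -12, 2, 0, 0, 0, 1], [-1.2, -12, 2, 0, 0, 0, 1], [-1.2, -12, 2, 0, 0, 0, 1]]]'

```text
t: 30.02
tcp_pos: [0.5615, 0.088, 0.2339]
tool_rot: [-0.055, 0.998, 0.0, -0.001]
force: [1.4, 0.4, -3.9]
finger_gap: 0.243
gripper_force: 79.9
```

```bash
python3 - <<'E'
from h import *
delta([.5641,.0838,.1684],96.2)
E
```

```text
shift [-0.22 -0.45  6.55] turn z (np.float64(0.11), 'q6 now', np.float64(-98.7)) tilt [-0.06  0.02] yaw 96.31
```

Align, then descend to just above the mouth and check.

carry_out --targets '[[[-0.2, -0.45, 1, 0, 0, 0.1, 1], [-0.2, -0.45, 3, 0, 0, 0.1, 1], [-0.2, -0.45, 5, 0, 0, 0.1, 1], [-0.2, -0.45, 5, 0, 0, 0.1, 1], [-0.2, -0.45, 5, 0, 0, 0.1, 1], [-0.2, -0.45, 5, 0, 0, 0.1, 1]]]'

```text
t: 30.52
tcp_pos: [0.5653, 0.0828, 0.1847]
tool_rot: [-0.054, 0.999, -0.0, 0.001]
force: [0.4, -0.2, -4.5]
finger_gap: 0.246
gripper_force: 79.9
```

```bash
python3 - <<'E'
from h import *
delta([.5641,.0838,.1684],96.2)
E
```

```text
shift [0.11 0.12 1.63] turn z (np.float64(-0.05), 'q6 now', np.float64(-99.0)) tilt [ 0.08 -0.  ] yaw 96.15
```

carry_out --targets '[[[0.1, 0.1, 0.4, 0, 0, 0, 1], [0.1, 0.1, 0.8, 0, 0, 0, 1], [0.1, 0.1, 1.2, 0, 0, 0, 1], [0.1, 0.1, 1.5, 0, 0, 0, 1], [0.1, 0.1, 1.7, 0, 0, 0, 1], [0.1, 0.1, 1.75, 0, 0, 0, 1], [0.1, 0.1, 1.75, 0, 0, 0, 1]]]'

```text
t: 31.1
tcp_pos: [0.5635, 0.0834, 0.1683]
tool_rot: [-0.053, 0.999, -0.0, 0.0]
force: [-3.3, 0.5, 6.3]
finger_gap: 0.248
gripper_force: 81.7
```

carry_out --targets '[[[0, 0, 0, 0, 0, 0, 6], [0, 0, 0, 0, 0, 0, 6], [0, 0, 0, 0, 0, 0, 6], [0, 0, 0, 0, 0, 0, 6], [0, 0, -3, 0, 0, 0, 6], [0, 0, -6, 0, 0, 0, 6], [0, 0, -10, 0, 0, 0, 6], [2, -3, -11, 0, 0, 0, 6], [4, -7, -11, 0, 0, 0, 6], [6, -10.5, -11, 0, 0, 0, 6], [8, -14, -11, 0, 0, 0, 6], [10, -17.5, -11, 0, 0, 0, 6]]]'

```text
t: 32.1
tcp_pos: [0.4819, -0.1027, 0.2769]
tool_rot: [-0.054, 0.999, -0.0, 0.0]
force: [0.9, 0.2, -0.8]
finger_gap: 0.7
gripper_force: 0.0
```

```bash
python3 - <<'E'
from h import *
delta([.4503,-.1655,.15],94.5)
cv2.imwrite("pics/s7.png",cv2.resize(cams.snapshot("scene")[110:290,100:400,::-1],None,fx=2.6,fy=2.6,interpolation=cv2.INTER_CUBIC))
E
```

```text
shift [ 3.82 -5.9  12.69] turn z (np.float64(1.66), 'q6 now', np.float64(-121.2)) tilt [ 0.04 -0.03] yaw 96.16
```

View pics/s7.png

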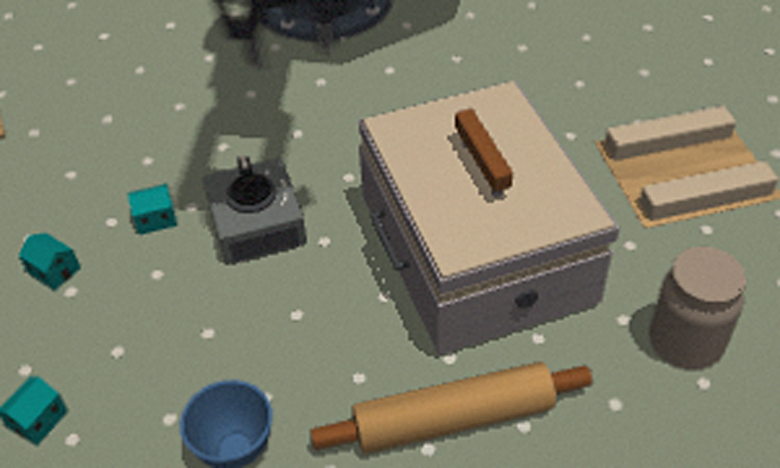

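```bash
python3 - <<'E'
from h import *
a=cv2.resize(cv2.imread("pics/scene0.png"),(512,384),interpolation=cv2.INTER_AREA);b=cams.snapshot("scene")[:,:,::-1]
s0=cv2.resize(cv2.imread("pics/side0.png"),(512,384),interpolation=cv2.INTER_AREA);s1=cams.snapshot("side")[:,:,::-1]
c=lambda i:cv2.resize(i[140:245,232:342],None,fx=3.5,fy=2.8*1.0,interpolation=cv2.INTER_CUBIC)
d=lambda i:cv2.resize(i[172:290,172:302],(385,294),interpolation=cv2.INTER_CUBIC)
cv2.imwrite("pics/cmp.png",np.vstack([np.hstack([c(a),c(b)]),np.hstack([d(s0),d(s1)])]))
E
```

```text
(no output)
```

View pics/cmp.png

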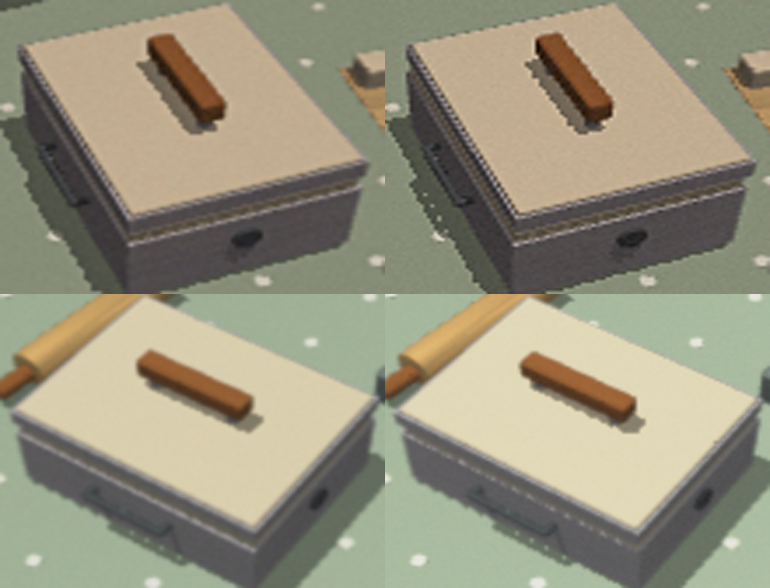

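The lid looks the same before (left) and now (right), so it is home. Next is the dial.

carry_out --targets '[[[2, -3, 3, 0, 0, 1.6, 5], [3.8, -5.7, 6, 0, 0, 1.6, 5], [3.8, -5.7, 9, 0, 0, 1.6, 5], [3.8, -5.7, 12, 0, 0, 1.6, 5], [3.8, -5.7, 12, 0, 0, 1.6, 5], [3.8, -5.7, 12, 0, 0, 1.6, 5]]]'

```text
t: 32.75
tcp_pos: [0.4507, -0.1607, 0.1556]
tool_rot: [-0.04, 0.999, 0.001, -0.002]
force: [-0.1, 0.2, 0.5]
finger_gap: 0.583
gripper_force: 0.0
```

```bash
python3 - <<'E'
from h import *
delta([.4503,-.1655,.087],94.5)
E
```

```text
shift [ 0.06 -0.5   6.85] turn z (np.float64(0.07), 'q6 now', np.float64(-127.6)) tilt [-0.19  0.14] yaw 94.57
```

carry_out --targets '[[[0, -0.4, 3, 0, 0, 0, 5], [0, -0.4, 5.5, 0, 0, 0, 5], [0, -0.4, 6.8, 0, 0, 0, 5], [0, -0.4, 6.8, 0, 0, 0, 5], [0, -0.4, 6.8, 0, 0, 0, 5], [0, -0.4, 6.8, 0, 0, 0, 0.5], [0, -0.4, 6.8, 0, 0, 0, 0.5], [0, -0.4, 6.8, 0, 0, 0, 0.5], [0, -0.4, 6.8, 0, 0, 0, 0.5], [0, -0.4, 6.8, 0, 0, 0, 0.5], [0, -0.4, 6.8, 0, 0, 0, 0.5], [0, -0.4, 6.8, 0, 0, 0, 0.5]]]' --force 30

```text
t: 33.75
tcp_pos: [0.4519, -0.1644, 0.0902]
tool_rot: [-0.038, 0.999, 0.001, 0.001]
force: [2.8, 8.2, 8.3]
finger_gap: 0.157
gripper_force: 32.1
```

```bash
python3 - <<'E'
from h import *
delta([.4503,-.1655,.087],94.5-80.2)
E
```

```text
shift [ 0.17 -0.1   0.32] turn z (np.float64(80.11), 'q6 now', np.float64(-128.0)) tilt [0.12 0.1 ] yaw 94.41
```

carry_out --targets '[[[0, 0, 0, 0, 0, 7, 0.5], [0, 0, 0, 0, 0, 14, 0.5], [0, 0, 0, 0, 0, 21, 0.5], [0, 0, 0, 0, 0, 28, 0.5], [0, 0, 0, 0, 0, 35, 0.5], [0, 0, 0, 0, 0, 42, 0.5], [0, 0, 0, 0, 0, 49, 0.5], [0, 0, 0, 0, 0, 56, 0.5], [0, 0, 0, 0, 0, 63, 0.5], [0, 0, 0, 0, 0, 70, 0.5], [0, 0, 0, 0, 0, 76, 0.5], [0, 0, 0, 0, 0, 80, 0.5]]]'

```text
t: 34.75
tcp_pos: [0.4502, -0.1667, 0.0902]
tool_rot: [0.613, 0.79, -0.001, -0.0]
force: [-5.8, -3.5, 8.5]
finger_gap: 0.155
gripper_force: 32.2
```

carry_out --targets '[[[0, 0, 0, 0, 0, 0, 0.5], [0, 0, 0, 0, 0, 0, 0.5], [0, 0, 0, 0, 0, 0, 5], [0, 0, 0, 0, 0, 0, 5], [0, 0, 0, 0, 0, 0, 5], [0, 0, -3, 0, 0, 0, 5], [0, 0, -7, 0, 0, 0, 5], [0, 0, -11, 0, 0, 0, 5], [0, 0, -15, 0, 0, 0, 8], [0, 0, -19, 0, 0, 0, 8], [0, 0, -19, 0, 0, 0, 8], [0, 0, -19, 0, 0, 0, 8]]]'

```text
t: 35.75
tcp_pos: [0.4527, -0.1666, 0.2813]
tool_rot: [0.612, 0.791, 0.0, 0.004]
force: [0.4, 0.8, -0.3]
finger_gap: 0.935
gripper_force: 0.0
```

```bash
python3 - <<'E'
from h import *
import pickle
i=cams.camera_info("wrist");im=cams.snapshot("wrist");pickle.dump(i,open("w8.pkl","wb"))
p=proj("wrist",[.4503,-.1655,.07],info=i)[0];x,y=(p-[70,60]).astype(int).clip(0);print(x,y)
cv2.imwrite("pics/w8.png",cv2.resize(im[y:y+130,x:x+140,::-1],None,fx=4.5,fy=4.5,interpolation=cv2.INTER_CUBIC))
E
```

```text
183 105
```

View pics/w8.png

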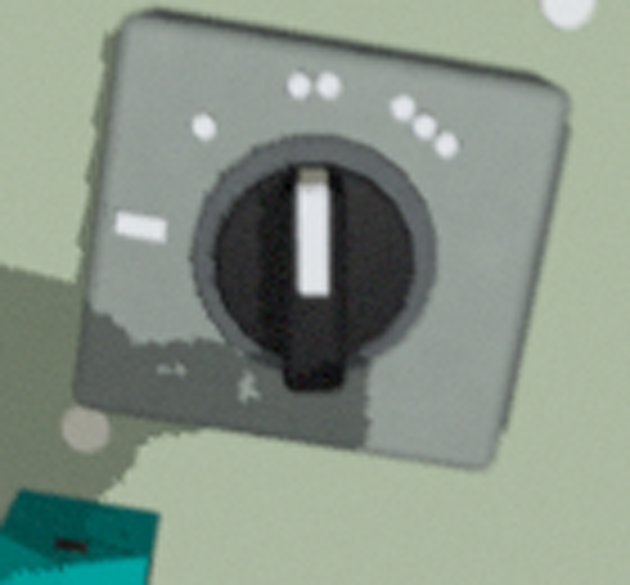

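The dial's white line points at the two dots at about (314,85), and the gripper is clear of everything.

```bash
python3 -c "
from station import sign_off
print(sign_off())"
```

```text
the job is handed in; nothing more can be done
None
```

I handed the job in at about 36 s on the robot clock. All three grey houses are upright in the kiln, the lid is home and the dial is at two dots, going by my last pictures; the hand-in returned no verdict.

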